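# Erect the tray and strip the stuck cups

### The job

First fold up the three hinged walls of the grey tray until they stand upright. Then slide every flanged steel cup standing into a bay of its own in the comb, fully home, so that the lips hold down its foot flange; where a white outer cup is stuck over it, slide the nested pair in together, pull the outer cup straight up off it and set it down inside the tray. No steel cup may be brought over the tray, and all steel cups stay standing in the bays; leave the other things on the desk where they are.

Things in the scene. Friction and masses are not known exactly. Their poses are not given: they have to be found in the camera images.
- tray: Grey folding tray, fixed. Origin under its floor's centre, z up; x points to its one fixed wall (back, x = +92 mm, 48 mm high). Floor 180 mm (x) by 124 mm (y), 4 mm thick. Front (x = -90 mm), left (y = +62 mm) and right (y = -62 mm) walls are panels hinged along these floor edges, 4 mm above the desk. Upright: 50 mm high, 176 x 118 mm inside. A tall printer stands close behind.
- front_wall (a joint): Tray's front (-x of the tray) wall: 0 rad = flat outward, 1.57 = upright (stop). Panel 118 mm long, 46 mm from hinge to free edge, 3 mm thick with a 6 mm round bead along the free edge. Starts part-raised and stays where it is left (hinge friction 0.03 N m); a push of 1 to 3 N from outside against the free edge, moving inward and up along its arc, raises it.
- front_wall_edge (a point): Middle of the bead along the free edge of the tray's front (-x of the tray) wall, 43 mm from its hinge line.
- left_wall (a joint): Tray's left (+y of the tray) wall: 0 rad = flat outward, 1.57 = upright (stop). Panel 172 mm long, 46 mm from hinge to free edge, 3 mm thick with a 6 mm round bead along the free edge. Starts part-raised and stays where it is left (hinge friction 0.03 N m); a push of 1 to 3 N from outside against the free edge, moving inward and up along its arc, raises it.
- left_wall_edge (a point): Middle of the bead along the free edge of the tray's left (+y of the tray) wall, 43 mm from its hinge line.
- right_wall (a joint): Tray's right (-y of the tray) wall: 0 rad = flat outward, 1.57 = upright (stop). Panel 172 mm long, 46 mm from hinge to free edge, 3 mm thick with a 6 mm round bead along the free edge. Starts part-raised and stays where it is left (hinge friction 0.03 N m); a push of 1 to 3 N from outside against the free edge, moving inward and up along its arc, raises it.
- right_wall_edge (a point): Middle of the bead along the free edge of the tray's right (-y of the tray) wall, 43 mm from its hinge line.
- comb: Aluminium comb, 80 x 260 mm (x, y), 14 mm high, fixed on the desk. Three bays open to its -x side (to the robot). T-shaped teeth between them: lips 4 mm thick, underside 10 mm above the desk, slot between lips 44 mm, room below them 64 mm wide. Rounded tooth noses end at x = -35 mm, the back bar begins at x = +33 mm. Origin on the desk, centre of the middle bay.
- bay0 (a point): Centre of a comb bay, on the desk (left bay, y = 76 mm in the comb's frame): where an inner cup's axis shall stand. Axes as the comb's: slide in along +x.
- bay1 (a point): Centre of a comb bay, on the desk (middle bay, y = 0 mm in the comb's frame): where an inner cup's axis shall stand. Axes as the comb's: slide in along +x.
- bay2 (a point): Centre of a comb bay, on the desk (right bay, y = -76 mm in the comb's frame): where an inner cup's axis shall stand. Axes as the comb's: slide in along +x.
- inner0_mid (a point): Point half-way up (32 mm above its foot) on the axis of a steel inner cup, standing upside down: closed body 36 mm in diameter, 64 mm high in all, with a foot flange 56 mm in diameter and 5 mm thick; z up along its axis. About 60 g. Covered by its outer cup at the start, or standing bare if that cup is absent.
- outer0_mid (a point): Half-way up (25 mm above the rim) on the axis of a white outer cup, mouth down: diameter 46 mm, 50 mm high, z up along its axis. 80 g. May be absent (inner cup 0 is then bare). Starts over inner cup 0, roof on its top: rim 18 mm above the inner's foot, flange and neck show below. Spring pads inside grip the inner (3 to 6 N): it comes along unless its flange is held down; free after 50 mm of pull. Grasp across its outside.
- inner1_mid (a point): Point half-way up (32 mm above its foot) on the axis of a steel inner cup, standing upside down: closed body 36 mm in diameter, 64 mm high in all, with a foot flange 56 mm in diameter and 5 mm thick; z up along its axis. About 60 g. Covered by its outer cup at the start, or standing bare if that cup is absent.
- outer1_mid (a point): Half-way up (25 mm above the rim) on the axis of a white outer cup, mouth down: diameter 46 mm, 50 mm high, z up along its axis. 80 g. May be absent (inner cup 1 is then bare). Starts over inner cup 1, roof on its top: rim 18 mm above the inner's foot, flange and neck show below. Spring pads inside grip the inner (3 to 6 N): it comes along unless its flange is held down; free after 50 mm of pull. Grasp across its outside.
- inner2_mid (a point): Point half-way up (32 mm above its foot) on the axis of a steel inner cup, standing upside down: closed body 36 mm in diameter, 64 mm high in all, with a foot flange 56 mm in diameter and 5 mm thick; z up along its axis. About 60 g. Covered by its outer cup at the start, or standing bare if that cup is absent.
- outer2_mid (a point): Half-way up (25 mm above the rim) on the axis of a white outer cup, mouth down: diameter 46 mm, 50 mm high, z up along its axis. 80 g. May be absent (inner cup 2 is then bare). Starts over inner cup 2, roof on its top: rim 18 mm above the inner's foot, flange and neck show below. Spring pads inside grip the inner (3 to 6 N): it comes along unless its flange is held down; free after 50 mm of pull. Grasp across its outside.
- tape_roll: Roll of brown tape, 93 mm wide, 48 mm high; a bystander, origin under its centre.
- stapler: Black stapler, 145 mm long; a bystander, origin under its centre.
- dish: Round metal dish, 90 mm, 14 mm high, with a small cone in it; a bystander, origin under its centre.
Things that resemble listed ones, but are neither listed nor needed, are in the scene too. What is shaped like the part that bears inner2_mid but green is not meant.

How it is judged (in metres and radians):
On the way, in this order (a step that is already met when the one before it is completed fails the run):
1. all three hinged walls of the tray stand upright (value of joint each of front_wall, left_wall, right_wall above 1.4 rad), for 0.2 s.
2. every inner cup stands in a bay, with any outer cup pulled off ((horizontal distance between inner0_mid and bay0 below 0.016 m or horizontal distance between inner0_mid and bay1 below 0.016 m or horizontal distance between inner0_mid and bay2 below 0.016 m) and angle between each of inner0_mid, inner1_mid, inner2_mid's own z axis and vertical below 0.15 rad and height (world z) of each of inner0_mid, inner1_mid, inner2_mid below 0.04 m and distance between outer0_mid and inner0_mid above 0.05 m and (horizontal distance between inner1_mid and bay0 below 0.016 m or horizontal distance between inner1_mid and bay1 below 0.016 m or horizontal distance between inner1_mid and bay2 below 0.016 m) and distance between outer1_mid and inner1_mid above 0.05 m and (horizontal distance between inner2_mid and bay0 below 0.016 m or horizontal distance between inner2_mid and bay1 below 0.016 m or horizontal distance between inner2_mid and bay2 below 0.016 m) and distance between outer2_mid and inner2_mid above 0.05 m), for 0.2 s.
At the end, for the whole second after the job is handed in: The three hinged walls stand above 1.4 rad; every inner cup stands upright on the desk within 16 mm of the centre of a bay; every outer cup lies or stands on the tray's floor inside its walls, at rest (all of step 1 and (horizontal distance between inner0_mid and bay0 below 0.016 m or horizontal distance between inner0_mid and bay1 below 0.016 m or horizontal distance between inner0_mid and bay2 below 0.016 m) and angle between each of inner0_mid, inner1_mid, inner2_mid's own z axis and vertical below 0.15 rad and height (world z) of each of inner0_mid, inner1_mid, inner2_mid below 0.04 m and x of outer0_mid in the frame of tray between -0.083 and 0.083 m and y of outer0_mid in the frame of tray between -0.055 and 0.055 m and z of each of outer0_mid, outer1_mid, outer2_mid in the frame of tray below 0.045 m and linear speed of each of outer0, inner0, outer1, inner1, outer2, inner2 below 0.03 m/s and (horizontal distance between inner1_mid and bay0 below 0.016 m or horizontal distance between inner1_mid and bay1 below 0.016 m or horizontal distance between inner1_mid and bay2 below 0.016 m) and x of outer1_mid in the frame of tray between -0.083 and 0.083 m and y of outer1_mid in the frame of tray between -0.055 and 0.055 m and (horizontal distance between inner2_mid and bay0 below 0.016 m or horizontal distance between inner2_mid and bay1 below 0.016 m or horizontal distance between inner2_mid and bay2 below 0.016 m) and x of outer2_mid in the frame of tray between -0.083 and 0.083 m and y of outer2_mid in the frame of tray between -0.055 and 0.055 m); the robot touches nothing.
It fails at once if an inner cup is brought over the tray (horizontal distance between any of inner0_mid, inner1_mid, inner2_mid and tray below 0.06 m).
It fails at once if the tape roll, the stapler or the dish is moved by more than 40 mm (distance of any of tape_roll, stapler, dish from where it was at the start of the episode above 0.04 m).
Of outer0, outer1, outer2 only 1 to 3 are there at a start; the rules pass over those that are not, and their reading is None.
At some moment in a run one of inner0, inner1, inner2 may be knocked a few centimetres aside while the robot is not near it.
Once in a run the grip may slacken for a moment while it holds something.
It also fails if it takes over 200 s, if anything falls off the work surface, if the arm or the gripper's body presses on something with over 40 N, if the wrist force passes 120 N, or if a joint passes its speed limit or range.

### The arm

A 6-joint arm with a two-finger parallel gripper is mounted at the origin on a cart in front of the work surface, level with it; the furniture and walls round the work are solid. World frame = base frame: x ahead of the robot, y to its left, z up, the work surface at z = 0. Lengths are in mm, angles in rad, forces in N, time in s.
With the tool pointing down it reaches from about 350 to 875 mm from the base axis. Payload 4.2 kg.
Tool frame: the origin (TCP) lies midway between the tips of the shut fingers; the grasp point (between the pads) lies 19 mm behind it (tcp_to_grasp is the distance from the TCP to the grasp point, in mm); z points along the fingers, y is the line along which they close (so a half turn about z gives the same grasp; the last joint's range is limited). The gripper opens to 85 mm and grips with 20 to 120 N. Pads are 22 mm wide; open, the fingers measure 114 mm over their backs; the gripper's body (76 mm by 85 mm) begins 54 mm behind the grasp point. The pads swing forward as they close: fully open they stand 13 mm farther back than shut.
Start: joints at [1.507, 0.385, 0.008, 0, -1.194, -0.259], TCP at [198.232, 592.708, 231.312] pointing down, gripper open.
Joint ranges: [-3.14, 3.14], [-1.21, 2.06], [-1.07, 1.41], [-3.16, 2.05], [-2.99, -0.16], [-3.1, 3.1]. Speed limits (rad/s): [2.79, 2.79, 3.14, 3.14, 3.14, 3.14].

### API

Orientations are given as a unit quaternion [x, y, z, w].
In Python, from bench import read_state, get_image, job_done, tcp_to_grasp gives the robot as it stands.
- The arm moves only by the tool jog_arm, never from a script. Its argument "plan" is a list of rows, each a list of 3 entries, a list of its own where there are three numbers: the finger opening in mm, from 0 to 85.4, then the shift along the tool's x, y, z as a fraction of full scale, then the turn, a rotation vector about the tool's x, y, z as a fraction of full scale. A call has 1 to 10 rows; each row is the pose to reach, as a shift and turn from the pose commanded when the call began, along the tool's axes at that moment; what a row does not reach only later rows make up. Full scale, the value 1, is 0.1 m for a shift and 60 degrees for a turn. A row lasts 1/8 s, in which the tool goes at most 62.5 mm and 10.7 degrees, less where a joint would pass 70% of its speed; a pose out of reach is approached as far as the arm can. A call with a number of a shift or a turn outside -1 to 1 is refused whole. A call with a gripper value outside its range is refused whole. The fingers move at their own pace and stop on an object; the grip force is fixed at half the most. Time passes only in rows, so rows that repeat a pose let the fingers close. It gives the time, the measured TCP pose, the force, the opening and the grip force at its end, in the units of the state.
- read_state(): the state, without advancing time (a new reading comes with each control period).
- get_image(name): name is "scene" or "top" or "wrist"; returns a dict with "img" (384x512x3 uint8, red, green, blue), "range_z" (384x512 float32, mm along the optical axis (not along the pixel's ray), 0 where there is no reading), "intrinsics" (3x3 intrinsics, pixels), "distortion" ([k1, k2, p1, p2, k3] as OpenCV has them; the pictures are not rectified), "extrinsics" (4x4, takes a point from camera to world coordinates); the wrist camera has in their place "tool_from_camera" (4x4, takes a point from camera to tool coordinates, whose origin is the TCP and whose axes are the flange's). Camera axes: x right, y down, z forward; pixel columns grow to the right and rows downward; lengths in mm; the calibration is good to about 2 mm. A picture is of the moment at which its call begins: read the wrist's pose just before it.
- job_done(): hands the job in; it is judged then, once.
The state is a dict: "clock": time; "joints": joint angles; "joint_vel": joint speeds; "joint_efforts": joint torques, N m; "position": TCP position; "ee_rot": TCP orientation; "contact_force": force on the tool from outside, world axes, zero at the start; "wrist_torque": the same for the moment, N m; "gripper_width": finger opening in mm; "grasp_force": force on a finger pad.
Only numpy, scipy, OpenCV 4.12 (cv2) and the standard library are available. Lean on these libraries where they do the work, as an engineer would, in place of code of your own. Each camera call takes 0.05 s, during which the arm holds its last target. There are 200 camera calls.

## Working session

There is one attempt and no reset: what is moved stays moved. The work goes in short steps, Python scripts to look and compute and a tool call to move; the robot and the scene stay as the last step left them, time stands still between calls to the robot, and variables do not carry over. Pictures are saved under pics/ and viewed, at most 14 in all, crops included, and the job is handed in when it is done.

Besides the shell and the picture viewer there is one more tool, called after "Emit:" by a JSON object that holds its "fn" and its "kwargs". jog_arm: Moves the arm, as the interface text tells. Its arguments: {"type":"object","properties":{"plan":{"type":"array"}},"required":["plan"]}

```bash
mkdir -p pics; ls; cat > h.py <<'E'
import numpy as np, cv2
from bench import *
from scipy.spatial.transform import Rotation as R
def save(n,f):
    d=get_image(n); cv2.imwrite(f'pics/{f}.png',d['img'][:,:,::-1]); np.savez(f'pics/{f}.npz',**{k:np.array(v) for k,v in d.items()}); return d
def cloud(d,T=None):
    T=d['extrinsics'] if T is None else T
    h,w=d['range_z'].shape
    u,v=np.meshgrid(np.arange(w),np.arange(h))
    p=cv2.undistortPoints(np.stack([u,v],-1).reshape(-1,1,2).astype(float),np.array(d['intrinsics'],float),np.array(d['distortion'],float)).reshape(h,w,2)
    z=d['range_z'][...,None]
    P=np.concatenate([p*z,z],-1)
    T=np.array(T); P=P@T[:3,:3].T+T[:3,3]
    P[d['range_z']==0]=np.nan
    return P
E
python3 - <<'E'
from h import *
s=read_state(); print(s); print(tcp_to_grasp)
a=save('top','t0'); b=save('scene','s0')
print(np.array(a['extrinsics']).round(2),np.array(b['extrinsics']).round(2))
im=np.hstack([a['img'],b['img']])[:,:,::-1]
E
```

```text
pics
{'clock': 0.0, 'joints': array([ 1.50656717e+00,  3.85533904e-01,  6.64210708e-03, -5.17047922e-04,
       -1.19401485e+00, -2.58639691e-01]), 'joint_vel': array([ 0.00031706,  0.00142619, -0.00027452, -0.00091438, -0.00012278,
       -0.00108772]), 'joint_efforts': array([ 1.38133109e-04, -3.92290914e+01,  1.88402975e+01,  4.18638647e+00,
       -4.59129267e-03, -5.21995418e-06]), 'position': array([198.07343178, 592.16563741, 230.23896072]), 'ee_rot': array([ 9.86981826e-01, -1.60828184e-01, -1.36749012e-04,  1.07349884e-03]), 'contact_force': array([-0.35691994,  0.73025276, -0.37396805]), 'wrist_torque': array([-0.03380942, -0.01311068,  0.0158234 ]), 'grasp_force': 0.0, 'gripper_width': 85.239368045497}
18.700000000000003
[[-0.00000e+00 -9.80000e-01  1.90000e-01  2.49030e+02]
 [-1.00000e+00  0.00000e+00  1.00000e-02  1.70960e+02]
 [-1.00000e-02 -1.90000e-01 -9.80000e-01  1.48205e+03]
 [ 0.00000e+00  0.00000e+00  0.00000e+00  1.00000e+00]] [[ 6.8000e-01 -3.4000e-01  6.5000e-01 -1.3456e+02]
 [-7.4000e-01 -3.4000e-01  5.9000e-01 -4.0076e+02]
 [ 2.0000e-02 -8.8000e-01 -4.8000e-01  5.2053e+02]
 [ 0.0000e+00  0.0000e+00  0.0000e+00  1.0000e+00]]
```

```bash
python3 - <<'E'
import cv2
a=cv2.imread('pics/t0.png')
cv2.imwrite('pics/t0b.png',cv2.resize(a,(800,600),interpolation=cv2.INTER_CUBIC))
a=cv2.imread('pics/s0.png')
cv2.imwrite('pics/s0b.png',cv2.resize(a,(800,600),interpolation=cv2.INTER_CUBIC))
E
```

```text
(no output)
```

View pics/t0b.png

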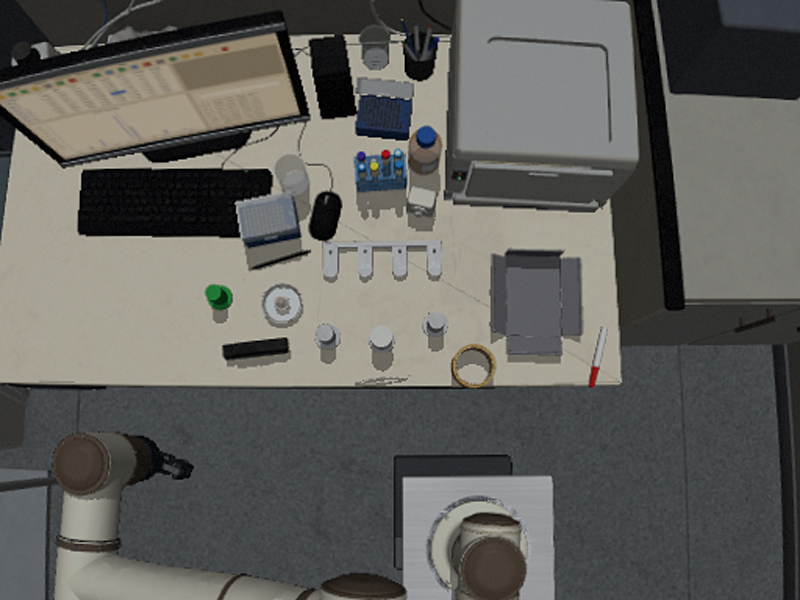

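View pics/s0b.png

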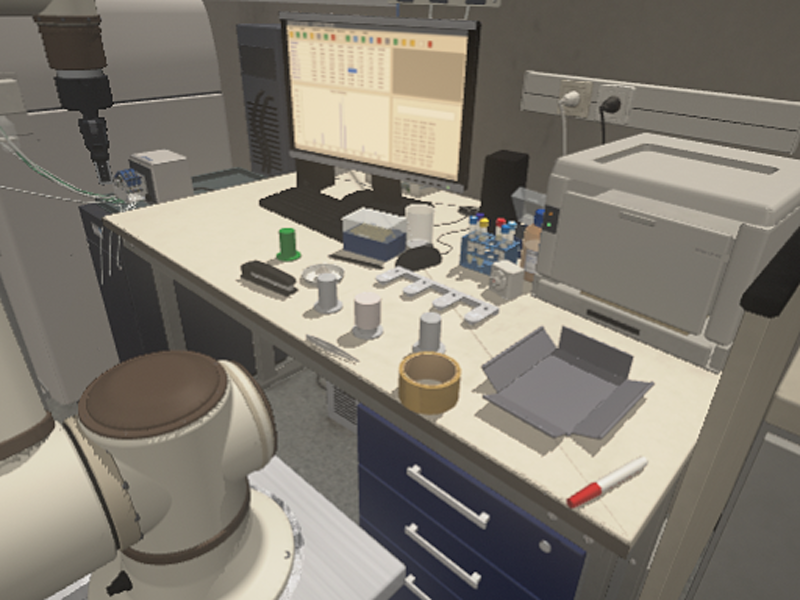

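The top view shows three cups. The left one at (327,335) and the right one at (435,323) are bare steel; the middle one at (381,339) has a white outer cup. The comb is at (382,258) with its bays facing the robot, and the tray is at (535,300). Its back wall, near (533,252), is on the printer side. Next I'll turn these pixels into positions.

```bash
python3 - <<'E'
from h import *
d=dict(np.load('pics/t0.npz')); P=cloud(d); s=.64
def at(u,v): return P[int(v*s),int(u*s)].round(0)
for n,u,v in [('innerL',327,331),('outM',381,336),('innerR',435,320),('tape',473,350),('stapler',255,349),('dish',283,303),('floor',535,300),('pen',598,358)]: print(n,at(u,v))
# cup tops
for n,u,v,zmin,zmax in [('L',327,332,55,75),('M',381,337,60,80),('R',435,320,55,75)]:
    U,V=int(u*s),int(v*s); Q=P[V-22:V+22,U-22:U+22].reshape(-1,3); q=Q[(Q[:,2]>zmin)&(Q[:,2]<zmax)]
    print(n,len(q),q.mean(0).round(1),q.min(0).round(0),q.max(0).round(0))
# comb by height
Q=P[int(230*s):int(285*s),int(310*s):int(455*s)].reshape(-1,3); q=Q[(Q[:,2]>9)&(Q[:,2]<20)]
print('comb',len(q),cv2.minAreaRect(q[:,:2].astype(np.float32)),q[:,2].mean())
# tray floor: gray color
img=d['img'].astype(int)
for y in range(int(240*s),int(360*s),5):
    print(y,' '.join(f'{P[y,x,2]:.0f}' for x in range(int(485*s),int(590*s),3)))
for u,v in [(507,278),(507,330),(562,278),(562,333),(492,254),(494,335),(579,258),(581,334),(509,352),(560,353),(510,250),(563,250)]: print(u,v,at(u,v))
E
```

```text
innerL [453. 316.  65.]
outM [440. 206.  66.]
innerR [475.  92.  68.]
tape [417.   8.   1.]
stapler [416. 470.  43.]
dish [521. 417.  20.]
floor [ 526. -131.    3.]
pen [ 398. -262.   12.]
L 95 [447.7 320.9  62.7] [430. 304.  55.] [463. 339.  72.]
M 160 [440.1 203.9  67.1] [418. 183.  61.] [463. 225.  74.]
R 95 [473.4  89.   63.2] [456.  72.  56.] [489. 105.  69.]
comb 895 ((629.0677490234375, 203.43109130859375), (121.29418182373047, 317.9659423828125), 1.6057403087615967) 13.910504355450763
153 -0 -1 -8 2 -0 4 0 1 -4 0 -6 3 -2 -4 1 -1 -2 -0 -4 -2 -5 -6 -6
158 0 -1 1 -1 -5 -3 -5 -1 nan -8 -4 -6 -1 -4 -6 0 -0 3 2 -1 2 -2 -3
163 -0 -0 37 17 0 9 4 -2 1 7 -0 3 0 8 5 5 7 -3 -4 2 -3 0 4
168 -5 2 33 17 9 5 0 3 6 6 2 3 12 2 1 3 1 11 13 14 24 -4 -4
173 3 2 33 20 9 4 2 4 4 2 7 4 7 7 11 1 -1 10 6 16 21 1 -2
178 -1 1 35 15 9 -2 7 8 3 1 -2 1 1 -2 2 -1 nan 10 14 16 15 2 6
183 -1 1 30 20 12 4 4 1 6 -0 2 9 7 9 -0 -2 2 7 10 14 24 -0 0
188 -4 3 30 24 11 9 4 4 3 1 8 2 1 4 0 2 6 12 12 15 20 -3 -6
193 -3 -0 30 25 13 4 2 -4 -0 0 6 0 -1 3 5 1 -4 13 16 20 9 0 0
198 -3 -4 33 18 11 -1 7 1 4 5 7 4 3 5 3 3 8 13 10 15 19 -1 5
203 -6 2 34 18 2 -2 -2 2 4 2 5 5 -1 -2 6 0 1 9 14 17 17 -3 -1
208 6 -1 32 21 12 -2 2 -3 4 4 0 3 5 3 2 1 0 10 6 18 20 1 -2
213 3 -3 -8 -3 9 5 2 -0 9 2 2 4 1 5 1 6 -3 11 14 17 24 13 -4
218 -1 -1 -1 1 3 10 6 17 18 6 13 11 13 11 11 12 12 -0 1 2 2 -5 -3
223 44 -5 5 4 3 18 22 25 23 22 21 18 14 16 19 17 18 0 -2 -4 -2 -4 7
228 -3 42 -3 4 1 -2 -4 1 -3 -0 -0 -6 3 -9 -4 -0 -2 -2 -3 -1 5 -2 -4
507 278 [580. -71.  -1.]
507 330 [461. -67.   4.]
562 278 [ 579. -193.    3.]
562 333 [ 453. -186.    6.]
492 254 [634. -39.  -3.]
494 335 [452. -41.  -4.]
579 258 [ 617. -228.   24.]
581 334 [ 451. -224.   20.]
509 352 [412. -66.  21.]
560 353 [ 411. -178.   18.]
510 250 [630. -74.  40.]
563 250 [ 627. -187.   51.]
```

```bash
python3 - <<'E'
import cv2
a=cv2.imread('pics/t0.png')[145:260,190:390]
cv2.imwrite('pics/t0c.png',cv2.resize(a,(800,460),interpolation=cv2.INTER_CUBIC))
E
```

```text
(no output)
```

View pics/t0c.png

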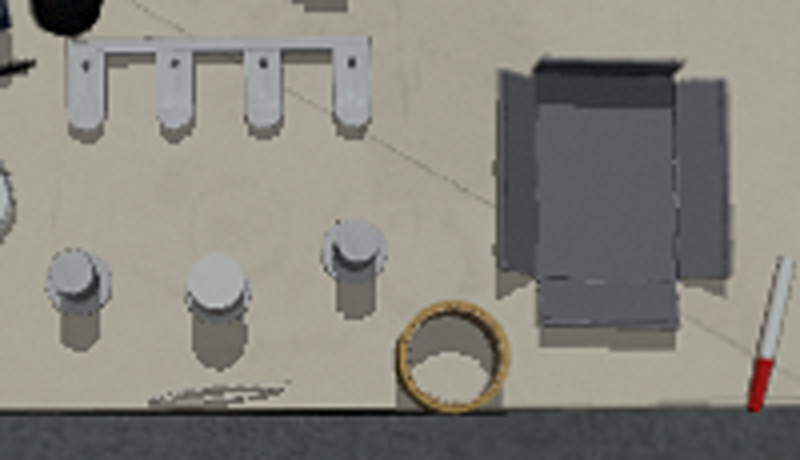

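```bash
cat >> h.py <<'E'
def ray(d,uv,z,T=None):
    T=np.array(d['extrinsics'] if T is None else T)
    p=cv2.undistortPoints(np.array(uv,float).reshape(-1,1,2),np.array(d['intrinsics'],float),np.array(d['distortion'],float)).reshape(-1,2)
    r=np.c_[p,np.ones(len(p))]@T[:3,:3].T
    return T[:3,3]+r*((z-T[2,3])/r[:,2])[:,None]
E
python3 - <<'E'
from h import *
d=dict(np.load('pics/t0.npz'))
f=lambda uv,z:ray(d,np.array(uv)/4+[190-.375,145-.375],z).round(1)[:,:2].tolist()
print('comb noses',f([(86,130),(175,130),(263,130),(352,130)],14))
print('comb back',f([(67,38),(370,38)],14),'ends',f([(67,80),(371,80)],14))
print('cuptops L,R',f([(74,271),(357,241)],64),'M',f([(216,282)],68))
print('flange L M R', f([(81,281),(219,291),(355,250)],3))
print('tape',f([(454,356)],48))
print('floor front',f([(538,282),(678,278)],4))
print('backtop',f([(535,60),(685,63)],50))
print('left edge',f([(499,70),(497,270)],35),'right edge',f([(727,80),(730,276)],21),'front edge',f([(538,327),(678,327)],21), 'hinges left',f([(538,104),(538,282)],4),'right',f([(675,104),(678,278)],4))
E
```

```text
comb noses [[576.9, 316.0], [576.7, 240.1], [576.5, 165.2], [576.4, 89.5]]
comb back [[658.2, 333.8], [657.4, 73.0]] ends [[620.9, 333.1], [620.2, 72.7]]
cuptops L,R [[448.7, 318.9], [473.0, 89.4]] M [[439.1, 203.6]]
flange L M R [[448.8, 319.2], [440.2, 202.6], [474.9, 87.6]]
tape [[380.6, 10.6]]
floor front [[446.9, -66.9], [449.7, -187.0]]
backtop [[628.3, -63.0], [626.0, -190.6]]
left edge [[623.5, -34.5], [452.9, -28.1]] right edge [[618.6, -233.9], [448.8, -227.5]] front edge [[406.9, -63.1], [406.1, -181.1]] hinges left [[601.4, -71.8], [446.9, -66.9]] right [[601.4, -191.5], [449.7, -187.0]]
```

Emit:
{"fn": "jog_arm", "kwargs": {"plan": [[0,[0.4,0.4,0],[0,0,0]],[0,[0.8,0.8,0],[0,0,0]],[0,[1,1,0],[0,0,0]]]}}

```text
clock: 0.48
position: [261.9, 463.5, 231.0]
ee_rot: [0.987, -0.161, -0.0, 0.001]
contact_force: [-0.0, 0.2, 0.4]
gripper_width: 31.8
grasp_force: 0.0
```

```bash
python3 - <<'E'
from h import *
d=dict(np.load('pics/t0.npz')); P=cloud(d)
print(read_state()['position'])
for v in range(140,270,15): print(v,[tuple(P[v,u].round(0).astype(int)) if np.isfinite(P[v,u,0]) else 0 for u in range(375,450,12)])
E
```

```text
[261.94232358 463.52294318 231.00908764]
140 [(np.int64(715), np.int64(-259), np.int64(-4)), (np.int64(715), np.int64(-303), np.int64(-3)), (np.int64(699), np.int64(-329), np.int64(49)), (np.int64(662), np.int64(-327), np.int64(167)), (np.int64(629), np.int64(-322), np.int64(275)), (np.int64(669), np.int64(-415), np.int64(149)), (np.int64(670), np.int64(-456), np.int64(149))]
155 [(np.int64(658), np.int64(-254), np.int64(4)), (np.int64(659), np.int64(-298), np.int64(1)), (np.int64(649), np.int64(-328), np.int64(38)), (np.int64(615), np.int64(-325), np.int64(161)), (np.int64(586), np.int64(-322), np.int64(266)), (np.int64(585), np.int64(-357), np.int64(270)), (np.int64(618), np.int64(-449), np.int64(154))]
170 [(np.int64(605), np.int64(-252), np.int64(0)), (np.int64(604), np.int64(-294), np.int64(2)), (np.int64(597), np.int64(-326), np.int64(34)), (np.int64(572), np.int64(-330), np.int64(137)), (np.int64(548), np.int64(-330), np.int64(237)), (np.int64(541), np.int64(-354), np.int64(269)), (np.int64(570), np.int64(-446), np.int64(150))]
185 [(np.int64(553), np.int64(-250), np.int64(-6)
[... 1300 characters left out ...]
4(-749))]
245 [(np.int64(345), np.int64(-238), np.int64(2)), (np.int64(345), np.int64(-282), np.int64(-6)), (np.int64(392), np.int64(-572), np.int64(-753)), (np.int64(390), np.int64(-633), np.int64(-744)), (np.int64(390), np.int64(-705), np.int64(-765)), (np.int64(389), np.int64(-768), np.int64(-757)), (np.int64(387), np.int64(-828), np.int64(-746))]
260 [(np.int64(317), np.int64(-443), np.int64(-754)), (np.int64(316), np.int64(-504), np.int64(-748)), (np.int64(315), np.int64(-568), np.int64(-751)), (np.int64(314), np.int64(-634), np.int64(-757)), (np.int64(313), np.int64(-695), np.int64(-750)), (np.int64(311), np.int64(-761), np.int64(-753)), (np.int64(310), np.int64(-828), np.int64(-757))]
```

Emit:
{"fn": "jog_arm", "kwargs": {"plan": [[0,[0.5,0.42,0],[0,0,0]],[0,[1,0.85,0],[0,0,0]]]}}

```text
clock: 0.72
position: [326.4, 357.5, 231.0]
ee_rot: [0.987, -0.16, -0.0, 0.0]
contact_force: [0.4, 0.2, -0.7]
gripper_width: -0.1
grasp_force: 0.0
```

Emit:
{"fn": "jog_arm", "kwargs": {"plan": [[0,[0.5,0.42,0],[0,0,0]],[0,[1,0.85,0],[0,0,0]]]}}

```text
clock: 0.98
position: [391.2, 250.3, 231.2]
ee_rot: [0.987, -0.16, -0.0, -0.0]
contact_force: [0.5, 1.4, 0.1]
gripper_width: 0.0
grasp_force: 0.0
```

Emit:
{"fn": "jog_arm", "kwargs": {"plan": [[0,[0.5,0.42,0],[0,0,0]],[0,[1,0.85,0],[0,0,0]]]}}

```text
clock: 1.23
position: [455.9, 143.3, 231.3]
ee_rot: [0.987, -0.161, 0.0, -0.0]
contact_force: [0.7, 1.0, -0.2]
gripper_width: 0.1
grasp_force: 0.0
```

Emit:
{"fn": "jog_arm", "kwargs": {"plan": [[0,[0.5,0.42,0.2],[0,0,-0.1]],[0,[1,0.85,0.5],[0,0,-0.2]],[0,[1,0.85,0.7],[0,0,-0.28]],[0,[1,0.85,0.7],[0,0,-0.28]]]}}

```text
clock: 1.72
position: [521.9, 31.3, 158.8]
ee_rot: [1.0, -0.017, -0.003, 0.001]
contact_force: [0.2, 0.6, -0.6]
gripper_width: -0.4
grasp_force: 0.0
```

```bash
python3 - <<'E'
from h import *
s=read_state();print(s['position'],s['joints'].round(2),s['gripper_width'],R.from_quat(s['ee_rot']).as_matrix().round(3))
E
```

```text
[521.85544787  31.32604681 158.81981372] [ 0.37  0.28 -0.34 -0.   -0.95  1.17] -0.35405851037388825 [[ 0.999 -0.033 -0.006]
 [-0.033 -0.999 -0.002]
 [-0.006  0.002 -1.   ]]
```

Emit:
{"fn": "jog_arm", "kwargs": {"plan": [[0,[0.1,0,0.4],[0,0,0]],[0,[0.1,0,0.8],[0,0,0]],[0,[0.1,0,1],[0,0,0]],[0,[0.1,0,1],[0,0,0]],[0,[0.1,0,1],[0,0,0]]]}}

```text
clock: 2.35
position: [534.3, 33.6, 63.0]
ee_rot: [1.0, -0.014, 0.001, -0.0]
contact_force: [1.1, 0.7, 0.4]
gripper_width: -0.1
grasp_force: 0.0
```

Emit:
{"fn": "jog_arm", "kwargs": {"plan": [[0,[0,0,0.2],[0,0,0]],[0,[0,0,0.45],[0,0,0]],[0,[0,0.1,0.45],[0,0,0]],[0,[0,0.1,0.45],[0,0,0]],[0,[0,0.1,0.45],[0,0,0]]]}}

```text
clock: 2.98
position: [533.9, 22.7, 17.8]
ee_rot: [1.0, -0.015, 0.001, -0.0]
contact_force: [-0.4, 0.6, 1.2]
gripper_width: 0.1
grasp_force: 0.0
```

Emit:
{"fn": "jog_arm", "kwargs": {"plan": [[0,[0,0.2,0],[0,0,0]],[0,[0,0.35,-0.01],[0,0,0]],[0,[0,0.43,-0.06],[0,0,0]],[0,[0,0.51,-0.1],[0,0,0]],[0,[0,0.59,-0.13],[0,0,0]],[0,[0,0.66,-0.15],[0,0,0]],[0,[0,0.72,-0.16],[0,0,0]],[0,[0,0.76,-0.16],[0,0,0]],[0,[0,0.78,-0.16],[0,0,0]],[0,[0,0.78,-0.16],[0,0,0]]]}}

```text
clock: 4.22
position: [530.7, -53.5, 32.3]
ee_rot: [1.0, -0.015, 0.0, -0.001]
contact_force: [-1.3, 10.5, 3.0]
gripper_width: -0.2
grasp_force: 5.3
```

```bash
python3 - <<'E'
from h import *
d=save('scene','s1'); a=d['img'][180:330,270:450,::-1]
cv2.imwrite('pics/s1c.png',cv2.resize(a,(720,600),interpolation=cv2.INTER_CUBIC))
E
```

```text
(no output)
```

View pics/s1c.png

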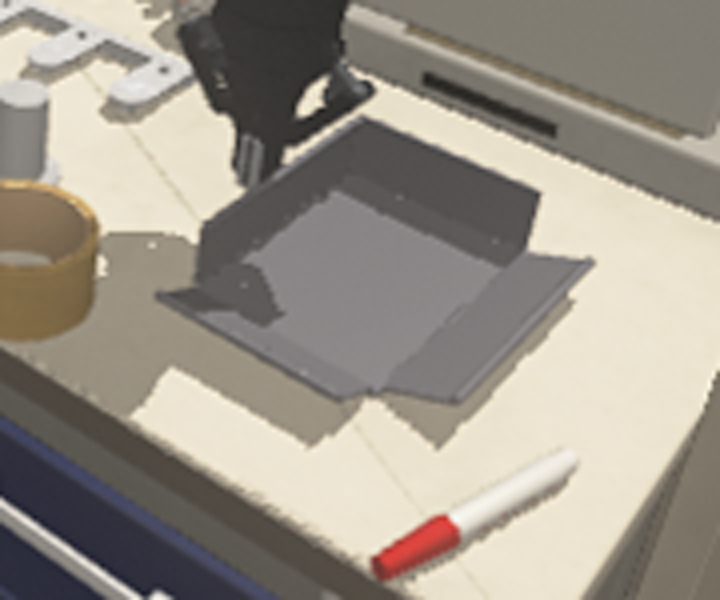

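The left wall now stands upright: the crop shows its panel vertical beside the gripper at (260,170), and the force reading was about 10 N at the stop. Next is the front wall.

Emit:
{"fn": "jog_arm", "kwargs": {"plan": [[0,[0,-0.25,0],[0,0,0]],[0,[0,-0.25,-0.2],[0,0,0]],[0,[0,-0.25,-0.7],[0,0,0]],[0,[0,-0.25,-0.7],[0,0,0]]]}}

```text
clock: 4.78
position: [533.7, -30.1, 105.7]
ee_rot: [1.0, -0.014, 0.004, -0.001]
contact_force: [1.3, -0.5, 0.2]
gripper_width: -0.1
grasp_force: 0.0
```

Emit:
{"fn": "jog_arm", "kwargs": {"plan": [[0,[-0.4,0.35,0],[0,0,0]],[0,[-0.8,0.75,0],[0,0,0]],[0,[-1,0.95,0],[0,0,0]]]}}

```text
clock: 5.15
position: [425.0, -123.7, 101.2]
ee_rot: [1.0, -0.016, -0.002, -0.0]
contact_force: [0.5, 0.3, -0.6]
gripper_width: 0.3
grasp_force: 0.0
```

Emit:
{"fn": "jog_arm", "kwargs": {"plan": [[0,[-0.4,0,0],[0,0,0]],[0,[-0.55,0,0.1],[0,0,0]],[0,[-0.55,0,0.4],[0,0,0]],[0,[-0.55,0,0.8],[0,0,0]],[0,[-0.55,0,0.9],[0,0,0]],[0,[-0.55,0,0.9],[0,0,0]],[0,[-0.55,0,0.9],[0,0,0]]]}}

```text
clock: 6.02
position: [374.4, -120.7, 13.1]
ee_rot: [1.0, -0.015, 0.001, -0.0]
contact_force: [-0.3, -0.5, 1.6]
gripper_width: -0.3
grasp_force: 0.0
```

Emit:
{"fn": "jog_arm", "kwargs": {"plan": [[0,[0.1,0,0.05],[0,0,0]],[0,[0.17,0,0.05],[0,0,0]],[0,[0.22,0,0],[0,0,0]],[0,[0.28,0,-0.08],[0,0,0]],[0,[0.36,0,-0.14],[0,0,0]],[0,[0.45,0,-0.19],[0,0,0]],[0,[0.54,0,-0.21],[0,0,0]],[0,[0.6,0,-0.21],[0,0,0]],[0,[0.64,0,-0.21],[0,0,0]],[0,[0.64,0,-0.21],[0,0,0]]]}}

```text
clock: 7.28
position: [436.1, -122.7, 32.7]
ee_rot: [1.0, -0.015, -0.002, 0.0]
contact_force: [-4.4, 0.4, 1.8]
gripper_width: 0.2
grasp_force: 2.0
```

Emit:
{"fn": "jog_arm", "kwargs": {"plan": [[0,[0.03,0,0],[0,0,0]],[0,[0.06,0,0],[0,0,0]],[0,[0.06,0,0],[0,0,0]]]}}

```text
clock: 7.65
position: [436.3, -123.0, 32.0]
ee_rot: [1.0, -0.016, -0.008, 0.0]
contact_force: [-12.5, 3.1, 9.0]
gripper_width: -0.1
grasp_force: 6.6
```

Emit:
{"fn": "jog_arm", "kwargs": {"plan": [[0,[-0.35,0,0],[0,0,0]],[0,[-0.35,0,-0.2],[0,0,0]],[0,[-0.35,0,-0.75],[0,0,0]],[0,[-0.35,0,-0.75],[0,0,0]]]}}

```text
clock: 8.15
position: [413.1, -121.6, 112.2]
ee_rot: [1.0, -0.014, 0.007, -0.0]
contact_force: [-0.1, -0.4, 0.2]
gripper_width: -0.2
grasp_force: 0.0
```

Emit:
{"fn": "jog_arm", "kwargs": {"plan": [[0,[0.4,0.4,0],[0,0,0]],[0,[0.8,0.8,0],[0,0,0]],[0,[0.95,1,0],[0,0,0]]]}}

```text
clock: 8.52
position: [503.2, -226.5, 107.3]
ee_rot: [1.0, -0.015, 0.001, 0.0]
contact_force: [-0.3, 0.2, -0.1]
gripper_width: -0.0
grasp_force: 0.0
```

Emit:
{"fn": "jog_arm", "kwargs": {"plan": [[0,[0,0.2,0],[0,0,0]],[0,[0,0.35,0.1],[0,0,0]],[0,[0,0.35,0.3],[0,0,0]],[0,[0,0.35,0.55],[0,0,0]],[0,[0,0.35,0.55],[0,0,0]],[0,[0,0.35,0.55],[0,0,0]]]}}

```text
clock: 9.28
position: [500.0, -259.6, 53.6]
ee_rot: [1.0, -0.015, 0.0, 0.0]
contact_force: [0.3, -0.2, 0.7]
gripper_width: -0.3
grasp_force: 0.0
```

Emit:
{"fn": "jog_arm", "kwargs": {"plan": [[0,[0,0,0.2],[0,0,0]],[0,[0,0,0.44],[0,0,0]],[0,[0,0,0.44],[0,0,0]],[0,[0,0,0.44],[0,0,0]]]}}

```text
clock: 9.78
position: [500.6, -259.8, 10.6]
ee_rot: [1.0, -0.014, 0.001, 0.0]
contact_force: [-0.1, 0.1, 0.7]
gripper_width: -0.3
grasp_force: 0.0
```

Emit:
{"fn": "jog_arm", "kwargs": {"plan": [[0,[0,-0.1,0],[0,0,0]],[0,[0,-0.16,-0.03],[0,0,0]],[0,[0,-0.21,-0.1],[0,0,0]],[0,[0,-0.28,-0.17],[0,0,0]],[0,[0,-0.36,-0.22],[0,0,0]],[0,[0,-0.45,-0.25],[0,0,0]],[0,[0,-0.53,-0.26],[0,0,0]],[0,[0,-0.59,-0.26],[0,0,0]],[0,[0,-0.63,-0.26],[0,0,0]],[0,[0,-0.63,-0.26],[0,0,0]]]}}

```text
clock: 11.02
position: [501.9, -201.5, 36.1]
ee_rot: [1.0, -0.014, 0.0, 0.003]
contact_force: [-0.8, -28.1, -0.5]
gripper_width: -0.2
grasp_force: 13.5
```

Emit:
{"fn": "jog_arm", "kwargs": {"plan": [[0,[0,0.35,0],[0,0,0]],[0,[0,0.35,-0.3],[0,0,0]],[0,[0,0.35,-0.8],[0,0,0]],[0,[0,0.35,-1],[0,0,0]]]}}

```text
clock: 11.52
position: [501.5, -231.3, 137.6]
ee_rot: [1.0, -0.015, 0.002, 0.0]
contact_force: [0.6, 0.3, -1.1]
gripper_width: 0.1
grasp_force: 0.0
```

Emit:
{"fn": "jog_arm", "kwargs": {"plan": [[40,[-0.1,-0.5,0],[0,0,0]],[60,[-0.2,-1,0],[0,0,0]]]}}

```text
clock: 11.78
position: [482.7, -129.6, 134.9]
ee_rot: [1.0, -0.016, -0.0, -0.0]
contact_force: [0.7, 0.0, 0.2]
gripper_width: 35.5
grasp_force: 0.0
```

Emit:
{"fn": "jog_arm", "kwargs": {"plan": [[60,[-0.1,-0.5,0],[0,0,0]],[60,[-0.2,-1,0],[0,0,0]]]}}

```text
clock: 12.02
position: [465.3, -28.5, 134.8]
ee_rot: [1.0, -0.015, -0.001, -0.0]
contact_force: [0.8, -0.1, 0.3]
gripper_width: 59.9
grasp_force: 0.0
```

Emit:
{"fn": "jog_arm", "kwargs": {"plan": [[60,[0,-0.5,-0.2],[0,0,-0.03]],[60,[0,-1,-0.4],[0,0,-0.03]],[60,[0,-1,-0.4],[0,0,-0.03]],[60,[0,-1,-0.4],[0,0,-0.03]]]}}

```text
clock: 12.52
position: [468.3, 69.7, 174.5]
ee_rot: [1.0, 0.001, -0.001, 0.0]
contact_force: [0.3, 0.0, -0.7]
gripper_width: 60.0
grasp_force: 0.0
```

```bash
python3 - <<'E'
from h import *
s=read_state();print(s['position'],s['gripper_width'],s['clock'])
a=save('wrist','w1');b=save('top','t1');c=save('scene','s2')
print(np.array(a['tool_from_camera']).round(2))
cv2.imwrite('pics/c1.png',np.vstack([cv2.resize(a['img'][:,:,::-1],(400,300)),cv2.resize(c['img'][130:330,250:450,::-1],(400,300))]))
im=np.hstack([cv2.resize(a['img'],(400,300)),cv2.resize(b['img'][145:260,190:390],(400,300))])
im=np.vstack([im,np.hstack([cv2.resize(c['img'][150:330,150:450],(400,300)),im[:300,:400]*0])])[:,:,::-1]
cv2.imwrite('pics/c1.png',im)
E
```

```text
[468.28820538  69.72465762 174.50293722] 59.97350175808245 12.525
[[   0.     -0.96   -0.27   69.41]
 [   1.      0.     -0.      0.43]
 [   0.     -0.27    0.96 -141.3 ]
 [   0.      0.      0.      1.  ]]
```

View pics/c1.png

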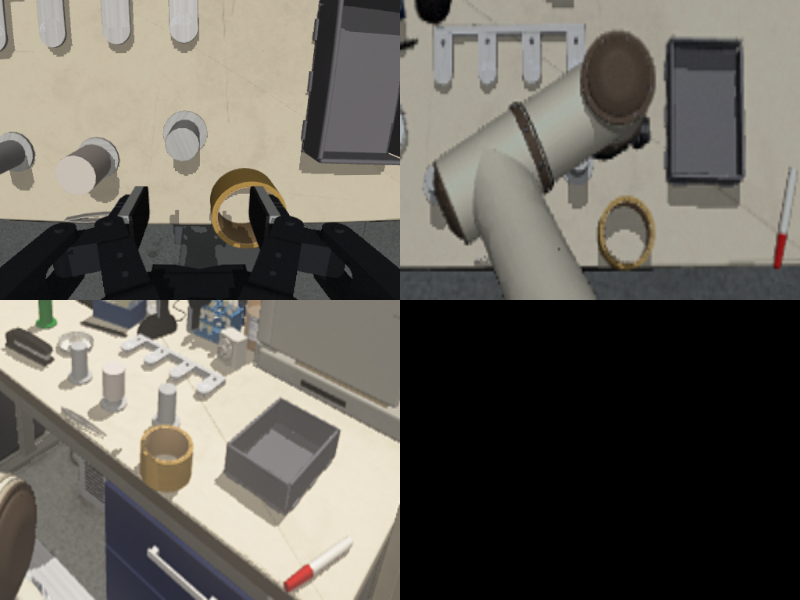

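The top view at (705,108) shows the tray closed on all sides. In the wrist view the right cup's top is at (182,143) of 400, and the comb noses are at (52,45), (118,43) and (184,41).

```bash
cat >> h.py <<'E'
def wT(s,d):
    T=np.eye(4);T[:3,:3]=R.from_quat(s['ee_rot']).as_matrix();T[:3,3]=s['position'];return T@np.array(d['tool_from_camera'])
E
python3 - <<'E'
from h import *
d=dict(np.load('pics/w1.npz')); s=read_state()
# pose at picture
T=wT(dict(ee_rot=[1,.001,-.001,0],position=[468.3,69.7,174.5]),d)
f=lambda uv,z:ray(d,np.array(uv)*1.28,z,T).round(1)[:,:2].tolist()
print('R top',f([(182,143)],64),'flange',f([(186,132)],3),'M flange',f([(94,157)],3),'noses',f([(52,45),(118,43),(184,41)],14))
P=cloud(d,T)
for n,(u,v) in dict(R=(182,143),M=(78,176)).items():
    U,V=int(u*1.28),int(v*1.28);Q=P[V-35:V+35,U-40:U+40].reshape(-1,3)
    q=Q[(Q[:,2]>58)&(Q[:,2]<80)];print(n,len(q),q.mean(0).round(1),((q.max(0)+q.min(0))/2).round(1),q.max(0)-q.min(0))
q=P[:80].reshape(-1,3);q=q[(q[:,2]>11)&(q[:,2]<18)&(q[:,1]>60)&(q[:,1]<330)];
for lo,hi in [(65,110),(145,185),(220,260)]:
    g=q[(q[:,1]>lo)&(q[:,1]<hi)];print(lo,np.percentile(g,[1,99],axis=0).round(0)[:,:2].tolist())
E
```

```text
R top [[476.1, 86.6]] flange [[475.4, 85.5]] M flange [[442.2, 206.6]] noses [[580.6, 239.3], [580.1, 160.9], [581.3, 86.2]]
R 1489 [475.1  86.7  62.6] [474.4  86.8  61.4] [35.13527767 35.57820409  6.6137087 ]
M 2312 [442.6 200.   66.3] [441.1 201.6  63.7] [45.7289433  45.76034049 11.2961261 ]
65 [[581.0, 72.0], [625.0, 103.0]]
145 [[581.0, 147.0], [626.0, 178.0]]
220 [[580.0, 223.0], [630.0, 254.0]]
```

Emit:
{"fn": "jog_arm", "kwargs": {"plan": [[60,[0.07,-0.17,0.2],[0,0,0]],[60,[0.07,-0.17,0.6],[0,0,0]],[60,[0.07,-0.17,0.9],[0,0,0]],[60,[0.07,-0.17,0.9],[0,0,0]]]}}

```text
clock: 13.18
position: [474.5, 84.7, 83.0]
ee_rot: [1.0, -0.0, -0.003, 0.002]
contact_force: [0.1, 0.8, 0.3]
gripper_width: 60.1
grasp_force: 0.0
```

Emit:
{"fn": "jog_arm", "kwargs": {"plan": [[60,[0,0,0.3],[0,0,0]],[60,[0,0,0.58],[0,0,0]],[60,[0,0,0.58],[0,0,0]],[30,[0,0,0.58],[0,0,0]],[30,[0,0,0.58],[0,0,0]],[30,[0,0,0.58],[0,0,0]],[30,[0,0,0.58],[0,0,0]]]}}

```text
clock: 14.05
position: [477.7, 87.1, 29.1]
ee_rot: [1.0, 0.001, 0.002, -0.001]
contact_force: [-0.4, -0.4, 7.9]
gripper_width: 34.6
grasp_force: 60.0
```

Emit:
{"fn": "jog_arm", "kwargs": {"plan": [[25,[0,0,-0.03],[0,0,0]],[25,[0.15,-0.15,-0.03],[0,0,0]],[25,[0.3,-0.3,-0.03],[0,0,0]],[25,[0.4,-0.39,-0.03],[0,0,0]],[25,[0.4,-0.39,-0.03],[0,0,0]],[25,[0.4,-0.39,-0.03],[0,0,0]]]}}

```text
clock: 14.8
position: [515.3, 125.0, 30.0]
ee_rot: [1.0, 0.001, -0.001, 0.0]
contact_force: [-0.2, 0.3, -0.8]
gripper_width: 34.7
grasp_force: 59.7
```

```bash
python3 - <<'E'
from h import *
s=read_state();print(s['position'],s['gripper_width'],s['contact_force'])
a=save('wrist','w2');
P=cloud(a,wT(s,a))
cv2.imwrite('pics/w2b.png',a['img'][:,:,::-1])
q=P.reshape(-1,3);q=q[(q[:,2]>11)&(q[:,2]<18)&(q[:,0]<640)&(q[:,0]>575)]
for lo,hi in [(65,110),(142,185),(220,262)]:
    g=q[(q[:,1]>lo)&(q[:,1]<hi)];print(lo,len(g),np.percentile(g,[2,98],axis=0).round(0)[:,:2].tolist())
E
```

```text
[515.25030244 125.009386    30.04751364] 34.66604095587001 [-0.23364561  0.30756988 -0.80953255]
65 7259 [[583.0, 72.0], [630.0, 103.0]]
142 7340 [[582.0, 148.0], [630.0, 178.0]]
220 5827 [[581.0, 223.0], [634.0, 250.0]]
```

View pics/w2b.png

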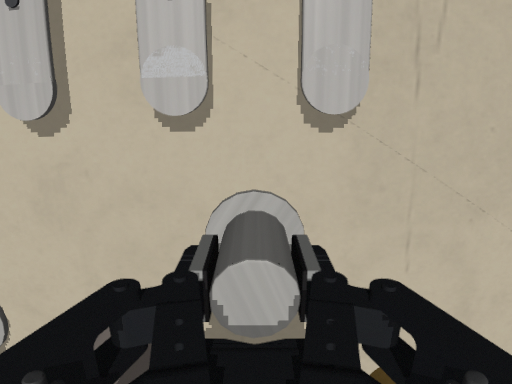

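The held cup is centred at column 255, and the bay's tooth edges are at columns 207 and 302, so it is well lined up. I'll slide it in.

Emit:
{"fn": "jog_arm", "kwargs": {"plan": [[25,[0.2,0,0],[0,0,0]],[25,[0.4,0,0],[0,0,0]],[25,[0.55,0,0],[0,0,0]],[25,[0.7,0,0],[0,0,0]],[25,[0.85,0,0],[0,0,0]],[25,[1,0,0],[0,0,0]],[25,[1,0,0],[0,0,0]]]}}

```text
clock: 15.72
position: [616.3, 125.3, 30.1]
ee_rot: [1.0, 0.0, -0.0, 0.0]
contact_force: [0.1, 0.2, -0.6]
gripper_width: 34.9
grasp_force: 59.7
```

Emit:
{"fn": "jog_arm", "kwargs": {"plan": [[25,[0.05,0,0],[0,0,0]],[25,[0.05,0,0.02],[0,0,0]],[25,[0.05,0,0.02],[0,0,0]]]}}

```text
clock: 16.1
position: [621.2, 125.8, 29.2]
ee_rot: [1.0, 0.001, 0.0, 0.0]
contact_force: [-0.6, -1.1, 3.8]
gripper_width: 34.7
grasp_force: 60.3
```

Emit:
{"fn": "jog_arm", "kwargs": {"plan": [[60,[0,0,0],[0,0,0]],[60,[0,0,0],[0,0,0]],[60,[0,0,0],[0,0,0]],[60,[0,0,-0.4],[0,0,0]],[60,[0,0,-0.8],[0,0,0]],[60,[0,0,-1],[0,0,0]],[60,[0,0,-1],[0,0,0]]]}}

```text
clock: 16.98
position: [622.1, 126.3, 130.1]
ee_rot: [1.0, 0.001, 0.002, -0.001]
contact_force: [-0.5, -1.2, -0.4]
gripper_width: 60.3
grasp_force: 0.0
```

Emit:
{"fn": "jog_arm", "kwargs": {"plan": [[60,[-0.5,-0.3,-0.2],[0,0,0]],[60,[-1,-0.6,-0.4],[0,0,0]],[60,[-1,-0.6,-0.4],[0,0,0]]]}}

```text
clock: 17.35
position: [518.6, 187.1, 168.7]
ee_rot: [1.0, 0.003, -0.0, -0.0]
contact_force: [0.8, -0.0, -0.4]
gripper_width: 59.8
grasp_force: 0.0
```

Emit:
{"fn": "jog_arm", "kwargs": {"plan": [[60,[-0.5,-0.15,0],[0,0,0]],[60,[-0.8,-0.15,0],[0,0,0]],[60,[-0.8,-0.15,0],[0,0,0]],[60,[-0.8,-0.15,0],[0,0,0]]]}}

```text
clock: 17.85
position: [441.6, 200.3, 167.6]
ee_rot: [1.0, 0.001, -0.0, 0.0]
contact_force: [-0.5, 0.4, 0.7]
gripper_width: 59.7
grasp_force: 0.0
```

```bash
cat >> h.py <<'E'
def blobs():
    s=read_state();print(s['position'].round(1),s['clock'])
    d=get_image('wrist');cv2.imwrite('pics/w%d.png'%int(s['clock']*100),d['img'][:,:,::-1])
    P=cloud(d,wT(s,d))
    m=((P[...,2]>50)&(P[...,2]<80)&(P[...,0]>380)).astype(np.uint8)
    n,L,st,c=cv2.connectedComponentsWithStats(m)
    for i in range(1,n):
        if st[i,4]>150:
            q=P[L==i];q=q[q[:,2]>np.median(q[:,2])-6]; print(st[i].tolist(),len(q),np.median(q[:,2]).round(1),((np.percentile(q,1,axis=0)+np.percentile(q,99,axis=0))/2).round(1)[:2],np.ptp(q,axis=0).round(0)[:2])
E
python3 -c "
from h import *
blobs()"
```

```text
[441.6 200.3 167.6] 17.85
[84, 162, 49, 45, 1693] 1550 62.7 [449.2 318.4] [35. 36.]
[223, 165, 59, 60, 2734] 2625 66.6 [441.5 202.2] [45. 45.]
```

Emit:
{"fn": "jog_arm", "kwargs": {"plan": [[66,[0,-0.02,0.4],[0,0,0]],[66,[0,-0.02,0.8],[0,0,0]],[66,[0,-0.02,0.9],[0,0,0]],[66,[0,-0.02,0.9],[0,0,0]]]}}

```text
clock: 18.4
position: [441.7, 202.4, 78.1]
ee_rot: [1.0, 0.001, -0.0, 0.0]
contact_force: [0.5, -0.1, 0.6]
gripper_width: 66.0
grasp_force: 0.0
```

Emit:
{"fn": "jog_arm", "kwargs": {"plan": [[66,[0,0,0.3],[0,0,0]],[66,[0,0,0.49],[0,0,0]],[66,[0,0,0.49],[0,0,0]],[35,[0,0,0.49],[0,0,0]],[35,[0,0,0.49],[0,0,0]],[35,[0,0,0.49],[0,0,0]],[35,[0,0,0.49],[0,0,0]]]}}

```text
clock: 19.27
position: [442.2, 203.2, 31.2]
ee_rot: [1.0, 0.001, 0.001, -0.001]
contact_force: [-0.6, 0.2, 6.6]
gripper_width: 45.6
grasp_force: 61.4
```

Emit:
{"fn": "jog_arm", "kwargs": {"plan": [[35,[0,0,-0.03],[0,0,0]],[35,[0.2,0,-0.03],[0,0,0]],[35,[0.4,0.01,-0.03],[0,0,0]],[35,[0.6,0.01,-0.03],[0,0,0]],[35,[0.7,0.01,-0.03],[0,0,0]],[35,[0.7,0.01,-0.03],[0,0,0]],[35,[0.7,0.01,-0.03],[0,0,0]]]}}

```text
clock: 20.15
position: [510.2, 201.3, 32.1]
ee_rot: [1.0, 0.001, -0.001, 0.0]
contact_force: [0.4, 0.8, -1.5]
gripper_width: 44.8
grasp_force: 61.3
```

```bash
python3 - <<'E'
from h import *
s=read_state();print(s['position'],s['gripper_width'],s['contact_force'])
a=save('wrist','w3');cv2.imwrite('pics/w3b.png',a['img'][:,:,::-1])
E
```

```text
[510.15392376 201.31667921  32.1340886 ] 44.848750985068584 [ 0.41045741  0.76197196 -1.48038684]
```

View pics/w3b.png

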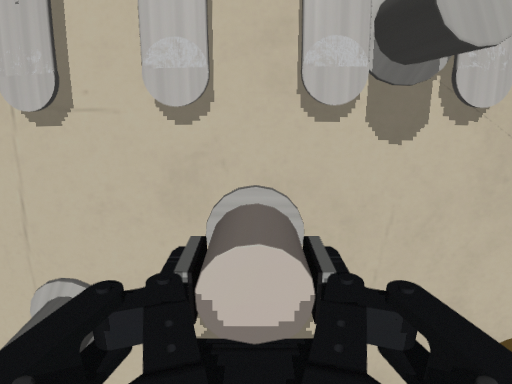

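The pair is centred at column 255 and the tooth edges are at columns 209 and 302. The first cup stands inside its bay at upper right. I'll slide the pair home.

Emit:
{"fn": "jog_arm", "kwargs": {"plan": [[35,[0.2,0,0],[0,0,0]],[35,[0.4,0,0],[0,0,0]],[35,[0.55,0,0],[0,0,0]],[35,[0.7,0,0],[0,0,0]],[35,[0.85,0,0],[0,0,0]],[35,[1,0,0],[0,0,0]],[35,[1,0,0],[0,0,0]]]}}

```text
clock: 21.08
position: [611.7, 201.7, 32.0]
ee_rot: [1.0, 0.001, 0.0, -0.0]
contact_force: [-0.2, -0.5, -1.8]
gripper_width: 45.1
grasp_force: 61.4
```

Emit:
{"fn": "jog_arm", "kwargs": {"plan": [[35,[0.05,0,0],[0,0,0]],[35,[0.09,0,0.02],[0,0,0]],[35,[0.09,0,0.03],[0,0,0]],[35,[0.09,0,0.03],[0,0,0]]]}}

```text
clock: 21.58
position: [618.9, 201.8, 31.5]
ee_rot: [1.0, 0.001, -0.001, 0.0]
contact_force: [-6.3, -0.2, 10.0]
gripper_width: 45.3
grasp_force: 62.5
```

Emit:
{"fn": "jog_arm", "kwargs": {"plan": [[35,[-0.02,0,-0.03],[0,0,0]],[35,[-0.02,0,-0.1],[0,0,0]],[35,[-0.02,0,-0.2],[0,0,0]],[35,[-0.02,0,-0.3],[0,0,0]],[35,[-0.02,0,-0.4],[0,0,0]],[35,[-0.02,0,-0.5],[0,0,0]],[35,[-0.02,0,-0.6],[0,0,0]],[35,[-0.02,0,-0.8],[0,0,0]],[35,[-0.02,0,-0.9],[0,0,0]],[35,[-0.02,0,-0.9],[0,0,0]]]}}

```text
clock: 22.82
position: [618.7, 202.1, 120.7]
ee_rot: [1.0, 0.001, 0.001, -0.001]
contact_force: [-0.2, 0.7, -0.7]
gripper_width: 45.2
grasp_force: 62.1
```

```bash
python3 - <<'E'
from h import *
s=read_state();print(s['position'],s['gripper_width'],s['contact_force'])
a=save('wrist','w4');b=save('scene','s4')
cv2.imwrite('pics/c4.png',np.hstack([cv2.resize(a['img'],(400,300)),cv2.resize(b['img'][110:260,140:340],(400,300))])[:,:,::-1])
E
```

```text
[618.66306684 202.12622388 120.68123416] 45.21584485163487 [-0.18578303  0.66166009 -0.66574267]
```

View pics/c4.png

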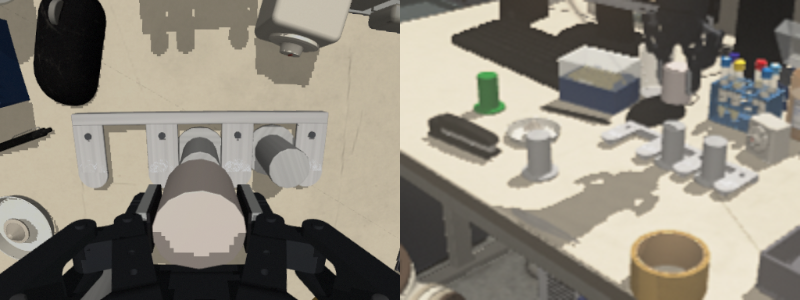

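The white outer cup hangs free in the gripper, and the inner cup stands in the middle bay at (672,140) in the right panel. I'll carry the outer cup to the tray.

Emit:
{"fn": "jog_arm", "kwargs": {"plan": [[35,[-0.13,0.4,0],[0,0,0]],[35,[-0.27,0.8,0],[0,0,0]],[35,[-0.27,1,0],[0,0,0]]]}}

```text
clock: 23.3
position: [589.8, 99.9, 118.5]
ee_rot: [1.0, 0.0, -0.001, 0.0]
contact_force: [0.2, 0.3, -0.2]
gripper_width: 44.9
grasp_force: 62.1
```

Emit:
{"fn": "jog_arm", "kwargs": {"plan": [[35,[-0.13,0.4,0],[0,0,0]],[35,[-0.27,0.8,0],[0,0,0]],[35,[-0.27,1,0],[0,0,0]]]}}

```text
clock: 23.68
position: [563.8, 0.1, 119.0]
ee_rot: [1.0, 0.0, -0.0, 0.0]
contact_force: [0.8, 0.1, -0.2]
gripper_width: 45.2
grasp_force: 62.1
```

Emit:
{"fn": "jog_arm", "kwargs": {"plan": [[35,[-0.13,0.4,0],[0,0,0]],[35,[-0.27,0.8,0],[0,0,0]],[35,[-0.27,1,0],[0,0,0]]]}}

```text
clock: 24.05
position: [537.5, -99.8, 119.1]
ee_rot: [1.0, 0.0, -0.0, 0.0]
contact_force: [0.3, 0.5, -0.6]
gripper_width: 45.4
grasp_force: 62.1
```

Emit:
{"fn": "jog_arm", "kwargs": {"plan": [[35,[0,0.25,0],[0,0,0]],[35,[0,0.32,0],[0,0,0]],[35,[0,0.32,0.3],[0,0,0]],[35,[0,0.32,0.3],[0,0,0]]]}}

```text
clock: 24.55
position: [536.4, -130.0, 87.2]
ee_rot: [1.0, 0.001, -0.003, -0.0]
contact_force: [0.5, 0.9, 0.6]
gripper_width: 44.5
grasp_force: 62.0
```

```bash
python3 - <<'E'
from h import *
s=read_state();print(s['position'],s['gripper_width'],s['contact_force'])
a=save('wrist','w5');b=save('scene','s5')
cv2.imwrite('pics/c5.png',np.hstack([cv2.resize(a['img'],(400,300)),cv2.resize(b['img'][180:330,250:450],(400,300))])[:,:,::-1])
E
```

```text
[ 536.38712757 -129.96154283   87.24314149] 44.507933684706956 [0.47881022 0.93684993 0.55379528]
```

View pics/c5.png

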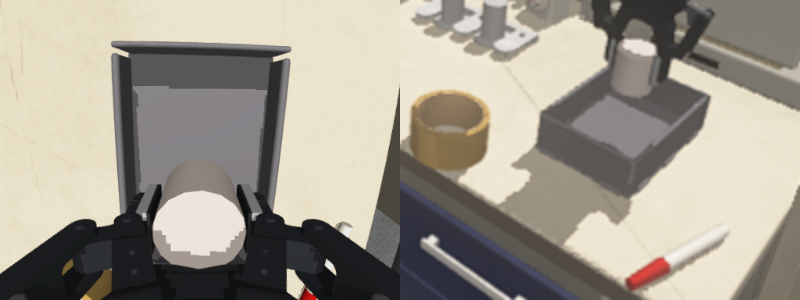

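The cup is centred over the tray: at (200,225) in the wrist view, with the tray walls at columns 125 and 278. I'll set it down.

Emit:
{"fn": "jog_arm", "kwargs": {"plan": [[35,[0,0,0.3],[0,0,0]],[35,[0,0,0.5],[0,0,0]],[35,[0,0,0.62],[0,0,0]],[35,[0,0,0.68],[0,0,0]],[35,[0,0,0.7],[0,0,0]],[35,[0,0,0.7],[0,0,0]]]}}

```text
clock: 25.4
position: [538.2, -130.3, 19.9]
ee_rot: [1.0, 0.001, 0.001, 0.0]
contact_force: [-0.7, 0.7, -0.7]
gripper_width: 45.2
grasp_force: 62.1
```

Now lower it until it touches, release, and rise. Then go to the left cup.

Emit:
{"fn": "jog_arm", "kwargs": {"plan": [[35,[0,0,0.02],[0,0,0]],[35,[0,0,0.02],[0,0,0]],[55,[0,0,0.02],[0,0,0]],[62,[0,0,0.02],[0,0,0]],[62,[0,0,0.02],[0,0,0]],[62,[0,0,-0.3],[0,0,0]],[62,[0,0,-0.6],[0,0,0]],[62,[0,0,-1],[0,0,0]],[62,[0,0,-1],[0,0,0]]]}}

```text
clock: 26.52
position: [540.0, -130.4, 122.8]
ee_rot: [1.0, 0.001, 0.004, 0.0]
contact_force: [-0.6, 0.4, -0.5]
gripper_width: 62.0
grasp_force: 0.0
```

Emit:
{"fn": "jog_arm", "kwargs": {"plan": [[60,[-0.1,-0.4,-0.2],[0,0,0]],[60,[-0.2,-0.8,-0.5],[0,0,0]],[60,[-0.2,-1,-0.5],[0,0,0]]]}}

```text
clock: 26.9
position: [517.9, -28.8, 171.0]
ee_rot: [1.0, 0.002, 0.002, -0.0]
contact_force: [-0.9, -0.6, -1.0]
gripper_width: 60.2
grasp_force: 0.0
```

Emit:
{"fn": "jog_arm", "kwargs": {"plan": [[60,[-0.1,-0.4,0],[0,0,0]],[60,[-0.2,-0.8,0],[0,0,0]],[60,[-0.2,-1,0],[0,0,0]]]}}

```text
clock: 27.28
position: [496.1, 71.0, 168.5]
ee_rot: [1.0, 0.002, -0.001, 0.0]
contact_force: [-0.1, -0.3, 0.3]
gripper_width: 59.7
grasp_force: 0.0
```

Emit:
{"fn": "jog_arm", "kwargs": {"plan": [[60,[-0.1,-0.4,0],[0,0,0]],[60,[-0.2,-0.8,0],[0,0,0]],[60,[-0.2,-1,0],[0,0,0]]]}}

```text
clock: 27.65
position: [476.2, 170.8, 168.6]
ee_rot: [1.0, 0.002, -0.001, 0.0]
contact_force: [0.6, -0.5, 0.0]
gripper_width: 60.1
grasp_force: 0.0
```

Emit:
{"fn": "jog_arm", "kwargs": {"plan": [[60,[-0.1,-0.4,0],[0,0,0]],[60,[-0.3,-0.8,0],[0,0,0]],[60,[-0.3,-1,0],[0,0,0]],[60,[-0.3,-1,0],[0,0,0]],[60,[-0.3,-1,0],[0,0,0]]]}}

```text
clock: 28.28
position: [447.2, 268.6, 168.9]
ee_rot: [1.0, 0.0, -0.0, 0.0]
contact_force: [-0.4, -0.8, -1.3]
gripper_width: 59.8
grasp_force: 0.0
```

```bash
python3 -c "
from h import *
blobs(); save('scene','s6')"
```

```text
[447.2 268.6 168.9] 28.275
[168, 167, 47, 47, 1639] 1562 62.7 [449.5 319. ] [35. 36.]
```

Emit:
{"fn": "jog_arm", "kwargs": {"plan": [[60,[0.03,-0.4,0.2],[0,0,0]],[60,[0.03,-0.5,0.5],[0,0,0]],[60,[0.03,-0.5,0.85],[0,0,0]],[60,[0.03,-0.5,0.85],[0,0,0]]]}}

```text
clock: 28.88
position: [448.7, 317.2, 81.9]
ee_rot: [1.0, 0.0, -0.002, 0.003]
contact_force: [-0.5, -0.3, 0.4]
gripper_width: 59.9
grasp_force: 0.0
```

Emit:
{"fn": "jog_arm", "kwargs": {"plan": [[60,[0,0,0.3],[0,0,0]],[60,[0,0,0.55],[0,0,0]],[60,[0,0,0.55],[0,0,0]],[30,[0,0,0.55],[0,0,0]],[25,[0,0,0.55],[0,0,0]],[25,[0,0,0.55],[0,0,0]],[25,[0,0,0.55],[0,0,0]]]}}

```text
clock: 29.75
position: [451.1, 320.6, 31.5]
ee_rot: [1.0, 0.001, 0.002, -0.001]
contact_force: [0.8, -0.5, 6.2]
gripper_width: 35.0
grasp_force: 60.0
```

Emit:
{"fn": "jog_arm", "kwargs": {"plan": [[25,[0,0,-0.03],[0,0,0]],[25,[0.2,0.15,-0.03],[0,0,0]],[25,[0.4,0.3,-0.03],[0,0,0]],[25,[0.6,0.43,-0.03],[0,0,0]],[25,[0.7,0.43,-0.03],[0,0,0]],[25,[0.7,0.43,-0.03],[0,0,0]],[25,[0.7,0.43,-0.03],[0,0,0]]]}}

```text
clock: 30.62
position: [519.2, 276.9, 32.2]
ee_rot: [1.0, 0.001, -0.0, 0.0]
contact_force: [-0.7, -0.4, -1.1]
gripper_width: 34.9
grasp_force: 59.7
```

```bash
python3 - <<'E'
from h import *
s=read_state();print(s['position'],s['gripper_width'],s['contact_force'])
a=save('wrist','w7');cv2.imwrite('pics/w7b.png',a['img'][:,:,::-1])
E
```

```text
[519.21847138 276.9304233   32.2139724 ] 34.89168490684362 [-0.69486984 -0.36002475 -1.0523832 ]
```

View pics/w7b.png

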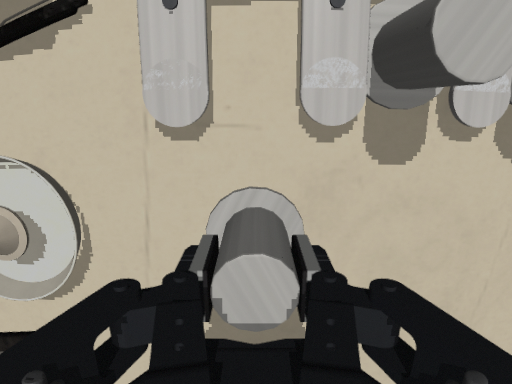

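The cup is centred at column 255 between tooth edges at 208 and 302. I'll insert it, release and rise.

Emit:
{"fn": "jog_arm", "kwargs": {"plan": [[25,[0.2,0,0],[0,0,0]],[25,[0.4,0,0],[0,0,0]],[25,[0.55,0,0],[0,0,0]],[25,[0.7,0,0],[0,0,0]],[25,[0.85,0,0],[0,0,0]],[25,[1,0,0],[0,0,0]],[25,[1,0,0.01],[0,0,0]],[25,[1,0,0.02],[0,0,0]]]}}

```text
clock: 31.68
position: [620.6, 276.5, 31.6]
ee_rot: [1.0, 0.001, 0.001, 0.0]
contact_force: [-0.3, -3.1, 7.6]
gripper_width: 34.6
grasp_force: 60.5
```

Emit:
{"fn": "jog_arm", "kwargs": {"plan": [[55,[0,0,0],[0,0,0]],[55,[0,0,0],[0,0,0]],[55,[0,0,0],[0,0,0]],[55,[0,0,-0.3],[0,0,0]],[55,[0,0,-0.6],[0,0,0]],[55,[0,0,-1],[0,0,0]],[55,[0,0,-1],[0,0,0]]]}}

```text
clock: 32.55
position: [621.9, 278.2, 134.7]
ee_rot: [1.0, 0.001, 0.004, -0.002]
contact_force: [0.2, -0.5, 0.3]
gripper_width: 55.0
grasp_force: 0.0
```

Emit:
{"fn": "jog_arm", "kwargs": {"plan": [[55,[-0.5,-0.2,-0.2],[0,0,0]],[55,[-1,-0.4,-0.5],[0,0,0]],[55,[-1,-0.4,-0.5],[0,0,0]],[55,[-1,-0.4,-0.5],[0,0,0]]]}}

```text
clock: 33.05
position: [519.4, 316.6, 179.6]
ee_rot: [1.0, 0.001, -0.0, 0.0]
contact_force: [0.5, -0.7, -0.0]
gripper_width: 54.7
grasp_force: 0.0
```

```bash
python3 - <<'E'
from h import *
blobs()
a=save('wrist','w8');b=save('scene','s8');c=save('top','t8')
cv2.imwrite('pics/c8.png',np.vstack([np.hstack([cv2.resize(a['img'],(400,300)),cv2.resize(b['img'][120:345,150:450],(400,300))]),np.hstack([cv2.resize(c['img'][140:260,190:390],(400,300)),np.zeros((300,400,3),np.uint8)])])[:,:,::-1])
P=cloud(c); q=P[150:235,310:380].reshape(-1,3); q=q[(q[:,2]>40)&(abs(q[:,0]-538)<70)&(abs(q[:,1]+130)<45)]; print(q.mean(0) if len(q) else 0)
E
```

```text
[519.4 316.6 179.6] 33.05
[0, 0, 145, 35, 2742] 1686 78.6 [657.  462.9] [20. 85.]
[283, 40, 48, 50, 1821] 1790 62.6 [617.8 276.8] [35. 36.]
[376, 48, 50, 48, 1882] 1756 62.5 [614.4 202.2] [35. 36.]
[464, 50, 48, 46, 1754] 1564 62.4 [617.4 127. ] [35. 36.]
[ 535.60594954 -127.60485095   52.3537815 ]
```

View pics/c8.png

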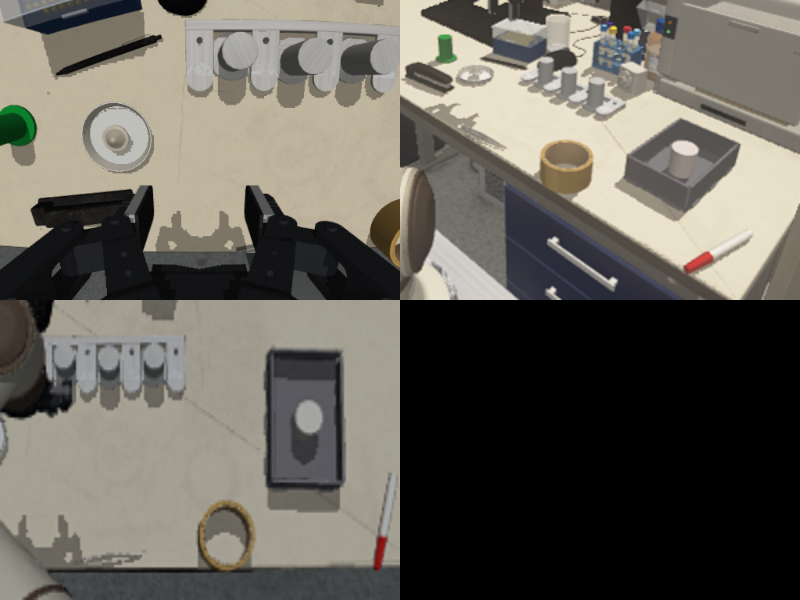

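The pictures show all three steel cups standing in their bays, at x 614–618 and y 277, 202 and 127. The white cup stands mid-tray at about (308,418) in the top crop, with the walls up and the bystanders in place.

```bash
python3 -c "
from bench import job_done
print(job_done())"
```

```text
the job is handed in; nothing more can be done
None
```

The job is handed in; no verdict came back. The last pictures show the tray walls upright, all three steel cups standing in their bays, the one white outer cup on the tray floor, and the tape roll, stapler and dish where they were.

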